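Set and lock the length stop of the portioning board

TASK

Set up the sandwich portioning board for the next order: with the fingertips push the steel length stop along its rail, towards the knife guide, until its spring pin drops into the third notch counted from the knife guide, and then press the stop's raised lever down flat, which locks the pin in that notch. Only push and press: do not shift or lift the board, leave the things lying on and round it where they are, and take the hand away at the end.

Things in the scene. Friction and masses are not known exactly. Their poses are not given: they have to be found in the camera images.
- portion_board: Board for cutting sandwiches to length: white polymer bed 190 x 400 mm, 4 kg, loose on the table on rubber feet. Origin: centre of its underside, table height. x points from the open front (robot side) to the back, y along the board to the left, to the knife guide. Bed top 24 mm up. At the back (x = 72 mm) a steel fence carries a level rail along y, its top 66 mm up.
- third_notch (a point): Middle of the third notch, on the rail's top, 66 mm above the table; axes as the board's. The rail has five notches across its top, each 15 mm wide and 6 mm deep, 45 mm apart: at board y = 70 (first, nearest the knife guide), 25, -20 (third), -65 and -110 mm (fifth). A thin dark line on the fence's front marks each notch.
- knife_slot (a point): On the bed's top midway between front and back in the line of the knife guide (board x = 0, y = 165 mm). The guide is two pairs of white posts, 77 mm above the table, at the front and back of the bed near its left end, with a 6 mm slot for the knife between the posts of each pair.
- length_stop (a joint): Travel of the stop along the rail, m, growing to the knife guide (board +y): 0 = fifth notch, 0.045 fourth, 0.090 third, 0.135 second, 0.180 first; range -0.022 to 0.190. Starts at -0.015 to 0.070. Slides against 2 to 3 N; from 4 mm before a notch's middle the pin pulls the stop in and the resistance dips to nothing; it takes 9 to 12 N to leave again. Settles within 1 mm.
- saddle (a point): Centre of the top of the stop's saddle, 84 mm above the table; axes as the board's; moves with the stop. The saddle is a black block astride the rail, 40 mm across the rail and 44 mm along it; it cannot leave the rail. The pin and the stop's plate are at the middle of its length.
- push_face (a point): Point in the right face (away from the knife guide) of the stop's upright steel plate, which hangs from the saddle's front over the bed: 5 mm thick along y, from 28 to 74 mm above the table, from 44 mm in front of this point (board -x) to 56 mm behind it. The point is 58 mm above the table, at board x = -3 mm, and moves with the stop. Axes as the board's: push along +y.
- index_pin (a joint): Height of the stop's spring pin, m: 0 (or up to 0.001 less) = dropped into a notch, 0.0045 = raised, riding on the rail between notches. Steel pin with a ball foot, in the middle of the saddle over the rail; its button head, 15 mm across, shows on the saddle.
- lock_lever (a joint): Angle of the lock lever, rad: 0 = flat (locked), grows as raised; range 0 to 1.2; starts at 0.55 to 0.85. Steel lever, 16 mm wide, 5 mm thick, on top of the stop; free end 57 mm from the hinge, pointing to the front (board -x) when flat. It stays where left. Press near its end, on the arc to the front and down: about 4 to 6 N. Over a raised pin it stops 0.1 to 0.3 rad short of flat.
- lever_hinge (a point): On the lever's hinge axis, which runs along board y at the back of the saddle: 20 mm behind the middle of the rail, 91 mm above the table; axes as the board's; moves with the stop. Flat, the lever runs from here to the front over the pin's head, its steel top 94 mm above the table.
- lever_pad (a point): Top of the black thumb pad (16 x 20 mm) near the lever's free end, 49 mm from the hinge; 95 mm above the table when flat, about 120 to 131 mm when raised as at the start. It moves and turns with the lever.
- ramekin_4: Bystander: small white dip cup, 65 mm across, 37 mm high, standing on the left front of the board's bed. Origin: centre of its underside.
- pastry_brush: Bystander: flat pastry brush with wooden grip, 37 x 196 x 23 mm, lying along the right front of the board's bed. Origin: under its middle.
- cutlery_roll_2: Bystander: cutlery rolled in a light napkin, 42 x 222 x 38 mm, lying on the table beside the board's right end. Origin: under its middle.
- tongs: Bystander: steel tongs, 33 x 254 x 20 mm, lying on the table to the right. Origin: under the middle.

How it is judged:
On the way:
1. the stop rests in the third notch, its pin dropped, with the lever still raised (value of joint length_stop between 0.0875 and 0.0925 m and value of joint index_pin below 0.0012 m and value of joint lock_lever above 0.4 rad and velocity of joint length_stop between -0.01 and 0.01 m/s), for 0.2 s.
At the end, for the whole second after the job is handed in: The length stop stands within 2.5 mm of the third notch with its pin dropped (less than 1.2 mm up), the lock lever lies flat (under 0.07 rad), and the board lies still and flat, less than 20 mm from where it stood (value of joint length_stop between 0.0875 and 0.0925 m and value of joint index_pin below 0.0012 m and value of joint lock_lever below 0.07 rad and distance of portion_board from where it was at the start of the episode below 0.02 m and angle between portion_board's own z axis and vertical below 0.03 rad and linear speed of portion_board below 0.01 m/s); the robot touches nothing.
It fails at once if the board was shoved more than 20 mm (distance of portion_board from where it was at the start of the episode above 0.02 m).
It fails at once if the board was lifted or tipped up (height (world z) of portion_board above 0.01 m or angle between portion_board's own z axis and vertical above 0.06 rad).
It fails at once if a thing lying on or round the board was shifted or lifted by more than 25 mm (distance of any of ramekin_4, pastry_brush, cutlery_roll_2, tongs from where it was at the start of the episode above 0.025 m).
It also fails if it takes over 54 s, if anything falls off the work surface, if the arm or the gripper's body presses on something with over 40 N, if the wrist force passes 120 N, or if a joint passes its speed limit or range.

ROBOT

A 7-joint arm with a two-finger parallel gripper is mounted at the origin on a cart in front of the work surface, level with it; the furniture and walls round the work are solid. World frame = base frame: x ahead of the robot, y to its left, z up, the work surface at z = 0. Lengths are in m, angles in rad, forces in N, time in s.
With the tool pointing down it reaches from about 0.4 to 0.9 m from the base axis. Payload 5.5 kg.
Tool frame: the origin (TCP) lies midway between the tips of the shut fingers; the grasp point (between the pads) lies 19 mm behind it (manip.grip_depth is the distance from the TCP to the grasp point, in m); z points along the fingers, y is the line along which they close (so a half turn about z gives the same grasp; the last joint's range is limited). The gripper opens to 92 mm and grips with 3 to 60 N. Pads are 19 mm wide; open, the fingers measure 130 mm over their backs; the gripper's body (75 mm by 190 mm) begins 47 mm behind the grasp point.
Start: joints at [1.534, 0.501, -0.427, 1.55, 0.221, 1.138, -0.21], TCP at [0.192, -0.621, 0.227] pointing down, gripper open.
Joint ranges: [-2.88, 2.88], [-0.31, 2.03], [-1.54, 1.56], [0.2, 2.42], [-1.41, 4.55], [0.19, 2.02], [-2.57, 2.57]. Speed limits (rad/s): [2.57, 2.57, 3.14, 3.14, 3.14, 3.14, 3.14].

INTERFACE

Orientations are given as a unit quaternion [x, y, z, w].
In Python, from bench import manip, effector, viewer gives the robot as it stands. Calls block until the motion is done:
- manip.move_pose(position, orientation): joint-space move of the TCP to a pose.
- manip.servo_line(position, ori=None, vel=0.15): straight line of the TCP; ori=None keeps the orientation; vel is the mean speed in m/s.
- manip.movej(angles): joint-space move.
- effector.open_jaws() and effector.close(f_grip=None): open the fingers fully, or close them until they stop; f_grip is the grip in N (None keeps the last).
- manip.sleep(seconds).
- manip.solve_ik(position, orientation): joint angles nearest the present ones, or None.
- viewer.get_image(name): name is "side" or "top"; returns the picture (480x640x3 uint8, red, green, blue); there is no depth.
- viewer.get_calibration(name): a dict with "vfov" (degrees; the focal length in pixels is half the picture's height over the tangent of half this angle, whatever the lens; pixels are square), "cx", "cy" (the principal point, pixels), "eye" and "attitude" of the camera in the world. Camera axes: x right, y down, z forward; pixel columns grow to the right and rows downward; lengths in m; the calibration is good to about 2 mm. A picture is of the moment at which its call begins. get_calibration takes no time and is no camera call.
A pose or a line that the arm cannot do raises manip.PlanningError and nothing moves.
- manip.hand_in(): hands the job in; it is judged then, once.
Readings, each from a call of its own:
- manip.current_clock(): time.
- manip.current_q(): joint angles.
- manip.current_joint_velocities(): joint speeds.
- manip.current_tau(): joint torques, N m.
- manip.current_tool_pos(): TCP position.
- manip.current_tcp_rot(): TCP orientation.
- manip.current_force(): force on the tool from outside, world axes, zero at the start.
- manip.current_wrist_torque(): the same for the moment, N m.
- manip.current_finger_gap(): finger opening in m.
- manip.current_gripper_force(): force on a finger pad.
Only numpy, scipy, OpenCV 4.12 (cv2) and the standard library are available. Lean on these libraries where they do the work, as an engineer would, in place of code of your own. Each camera call takes 0.05 s, during which the arm holds its last target. There are 200 camera calls.

## Working session

There is one attempt and no reset: what is moved stays moved. The work goes in short steps, each a Python script; the robot and the scene stay as the last script left them, time stands still between calls to the robot, and variables do not carry over. Pictures are saved under pics/ and viewed, at most 10 in all, crops included, and the job is handed in when it is done.

```bash
mkdir -p pics; ls; python3 - <<'E'
from bench import manip, effector, viewer
import cv2
for n in("top","side"):
    cv2.imwrite(f"pics/{n}0.png",viewer.get_image(n)[:,:,::-1]); print(n,viewer.get_calibration(n))
print(manip.current_tcp_rot(),manip.current_clock())
E
```

```text
pics
top {'vfov': 49.274855590772155, 'cx': 319.3566498618012, 'cy': 236.66855948864196, 'eye': array([ 0.31988328, -0.21066205,  1.39528056]), 'attitude': array([ 0.7070946 , -0.70291493,  0.05378871, -0.05508718])}
side {'vfov': 44.30629515272076, 'cx': 320.53533262873873, 'cy': 243.03483251883517, 'eye': array([ 0.45526118, -1.64431305,  0.73777819]), 'attitude': array([ 0.84193436, -0.01967046,  0.01159349, -0.53909665])}
[ 9.88782012e-01  1.49363290e-01 -1.04147001e-04 -8.54185762e-04] 0.1
```

View pics/top0.png

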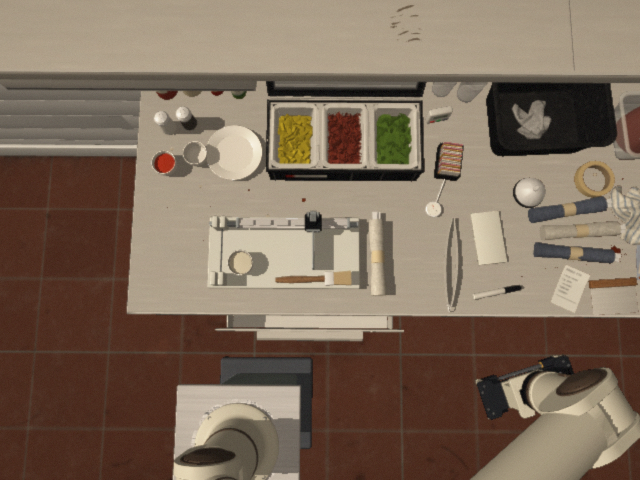

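View pics/side0.png

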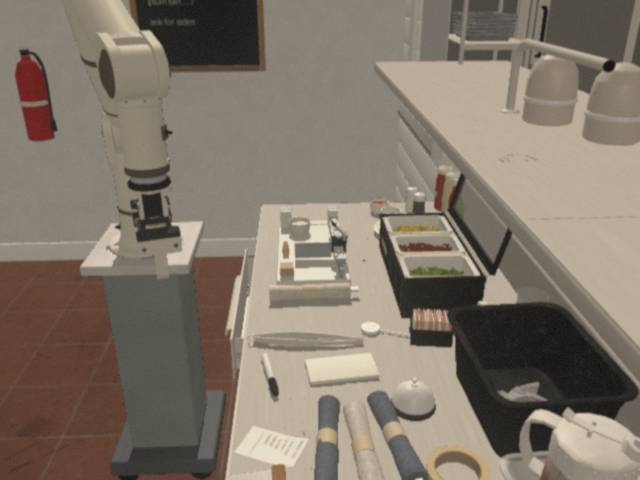

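The top view shows the board at cols 208–360, rows 217–288, with the black saddle near (313,221). The brush lies at the front right, around (315,279), and the ramekin at (240,262). In the side view the stop is near (338,238).

```bash
python3 - <<'E'
import cv2
a=cv2.imread("pics/top0.png")[205:300,200:368]; cv2.imwrite("pics/tc.png",cv2.resize(a,None,fx=4.7,fy=4.7,interpolation=cv2.INTER_CUBIC))
a=cv2.imread("pics/side0.png")[200:310,260:380]; cv2.imwrite("pics/sc.png",cv2.resize(a,None,fx=5,fy=5,interpolation=cv2.INTER_CUBIC))
E
```

```text
(no output)
```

View pics/tc.png

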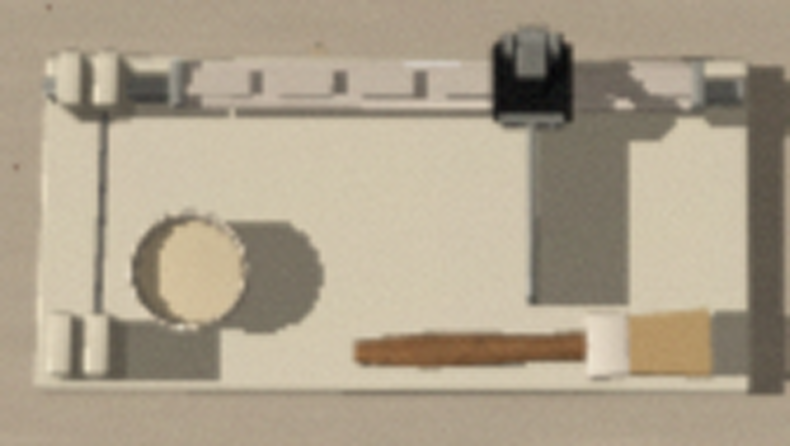

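View pics/sc.png

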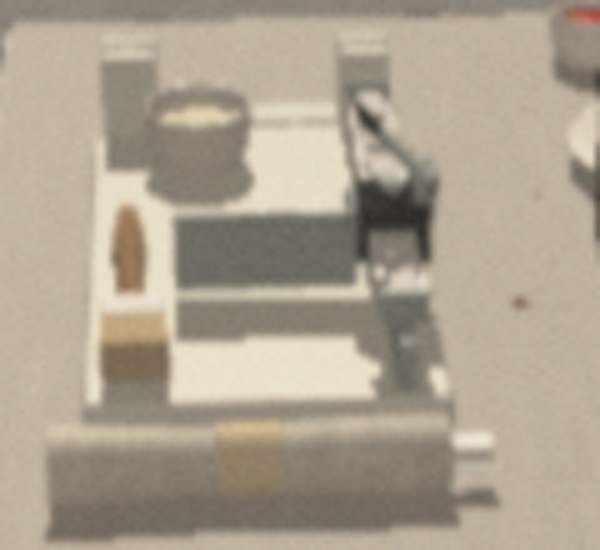

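The crop shows the slot line from (104,110) to (98,310). The notches are at about x = 255, 339 and 420, in row 83, and the saddle spans x 492–573, so the stop lies between the fourth and fifth notches. The lever is raised.

```bash
cat > h.py <<'E'
import numpy as np, cv2
from bench import manip, effector, viewer
from scipy.spatial.transform import Rotation as R
def ray(n,px):
    c=viewer.get_calibration(n); f=240/np.tan(np.radians(c['vfov'])/2)
    d=R.from_quat(c['attitude']).apply([(px[0]-c['cx'])/f,(px[1]-c['cy'])/f,1]); return c['eye'],d
def onz(n,px,z):
    e,d=ray(n,px); return e+d*(z-e[2])/d[2]
E
python3 - <<'E'
from h import *
cv=lambda x,y:(200+(x+.5)/4.7-.5,205+(y+.5)/4.7-.5)
P=lambda x,y,z:onz("top",cv(x,y),z)
s=[P(104,112,.024),P(98,308,.024)]
# notch columns: darkness profile along rail rows
a=cv2.cvtColor(cv2.imread("pics/top0.png"),cv2.COLOR_BGR2GRAY).astype(float)
prof=a[220:225,235:306].mean(0); cols=np.arange(235,306); 
nt=[]
for c0 in(254,271.8,289):
    m=abs(cols-c0)<=4; w=np.clip(np.percentile(prof[m],80)-prof[m]-5,0,None); c=(w*cols[m]).sum()/w.sum(); nt.append(onz("top",(c,222.4),.062)); print(c)
nt=np.array(nt); print("slot",s,"notch",nt, np.diff(nt,axis=0))
print("front edge",P(40,388,.012),P(740,390,.012),"rail",P(190,84,.066),P(680,84,.066))
for x in(492,532,573):print("saddle",P(x,95,.084))
print("plate",P(532,303,.074),P(532,130,.074))
print("brush",P(355,350,.047),P(590,312,.047),P(710,375,.047),"lever tip",P(530,75,.125))
E
```

```text
253.9915806626833
271.777407900577
288.9090267983075
slot [array([0.55355668, 0.05222483, 0.024     ]), array([0.44244273, 0.05172497, 0.024     ])] notch [[ 0.56342177 -0.0380715   0.062     ]
 [ 0.56368815 -0.08413858  0.062     ]
 [ 0.56394471 -0.12850705  0.062     ]] [[ 0.00026638 -0.04606708  0.        ]
 [ 0.00025656 -0.04436848  0.        ]]
front edge [0.39836595 0.08498635 0.012     ] [ 0.3995859  -0.30760975  0.012     ] rail [ 0.5622761  -0.00254382  0.066     ] [ 0.56383266 -0.27171702  0.066     ]
saddle [ 0.55388744 -0.16909489  0.084     ]
saddle [ 0.55401282 -0.19075366  0.084     ]
saddle [ 0.55414134 -0.21295287  0.084     ]
plate [ 0.44205293 -0.19150715  0.074     ] [ 0.53644904 -0.19075584  0.074     ]
brush [ 0.41816387 -0.09433718  0.047     ] [ 0.43978366 -0.22300655  0.047     ] [ 0.40565125 -0.28879064  0.047     ] lever tip [ 0.55735326 -0.19024085  0.125     ]
```

```bash
python3 - <<'E'
from h import *
effector.close(f_grip=20)
best=None
for q in([1,0,0,0],[0,1,0,0]):
    j=manip.solve_ik([.487,-.24,.2],q); print(q,j)
    if j is not None and (best is None or abs(j[6])<abs(best[1][6])): best=(q,j)
q=best[0]
manip.move_pose([.487,-.24,.2],q); print(manip.current_clock())
manip.servo_line([.487,-.24,.054],vel=.12)
manip.sleep(.2); f0=np.array(manip.current_force()); print(f0,manip.current_tool_pos(),manip.current_clock())
np.save("f0.npy",f0)
y=-.24
for i in range(20):
    y+=.0025; manip.servo_line([.487,y,.054],vel=.03)
    f=manip.current_force()-f0; p=manip.current_tool_pos(); print(round(y,4),p.round(4),f.round(1),round(manip.current_clock(),2))
    if abs(f[1])>1.2: break
E
```

```text
[1, 0, 0, 0] [ 0.92631318  0.37381155 -0.63686133  1.8432248   0.25960257  1.00836575
 -1.38820626]
[0, 1, 0, 0] [ 1.25176135  0.54595016 -1.11088465  1.8342622   0.54636075  1.10952326
  1.51271032]
3.3
[-0.03543419 -1.23571879  0.45418435] [ 0.48739325 -0.24028351  0.0546231 ] 4.8667
-0.2375 [ 0.4871 -0.2372  0.0542] [-0.5  1.4  0.4] 5.12
```

```bash
python3 - <<'E'
from h import *
def st(y,v=.03):
    manip.servo_line([.487,y,.054],vel=v); f=manip.current_force(); p=manip.current_tool_pos()
    print(round(y,4),p[1].round(4),f.round(1),round(manip.current_clock(),2)); return f
st(-.220); y=-.220
for i in range(16):
    y+=.0015
    if abs(st(y)[1])>16: break
E
```

```text
-0.22 -0.2201 [-0.5 -0.9  0.4] 5.85
-0.2185 -0.2185 [ 0.4  0.6 -0.8] 6.1
-0.217 -0.2169 [-0.1 -0.5 -0.3] 6.35
-0.2155 -0.2153 [-0.7  0.1 -0.3] 6.6
-0.214 -0.2139 [-2.   0.1  0.5] 6.85
-0.2125 -0.2124 [ 1.2  0.2 -0.1] 7.1
-0.211 -0.2109 [-0.6 -0.5 -0.5] 7.35
-0.2095 -0.2095 [ 0.6 -0.1 -0.8] 7.6
-0.208 -0.2084 [-0.3 -2.  -1.2] 7.85
-0.2065 -0.2066 [ 0.1 -2.4 -0.1] 8.1
-0.205 -0.2039 [-0.  -0.5  0.1] 8.35
-0.2035 -0.2028 [ 0.1  0.7 -0.1] 8.6
-0.202 -0.2017 [-0.   0.3  0.5] 8.85
-0.2005 -0.2003 [-0.2 -0.5 -0.1] 9.1
-0.199 -0.1989 [0.5 0.1 0.7] 9.35
-0.1975 -0.1975 [0.2 0.1 0.4] 9.6
-0.196 -0.197 [-0.6 -3.7 -0.9] 9.85
```

```bash
python3 - <<'E'
from h import *
y=-.196
def st(v=.03):
    manip.servo_line([.487,y,.054],vel=v); f=manip.current_force(); p=manip.current_tool_pos()
    print(round(y,4),p[1].round(4),f.round(1),round(manip.current_clock(),2)); return f
while y<-.1645:
    y+=.0015
    if abs(st()[1])>17: break
E
```

```text
-0.1945 -0.1966 [-0.1 -7.1 -1.1] 10.1
-0.193 -0.1964 [ 1.4 -9.6 -2.1] 10.35
-0.1915 -0.1961 [  0.6 -12.2  -4.2] 10.6
-0.19 -0.1929 [ 0.  -6.1 -2.3] 10.85
-0.1885 -0.1888 [ 0.1 -3.2 -0.5] 11.1
-0.187 -0.1864 [-0.7 -3.2  0.9] 11.35
-0.1855 -0.1849 [ 0.4 -1.6 -0.3] 11.6
-0.184 -0.1836 [-0.3 -2.1  0.4] 11.85
-0.1825 -0.1822 [ 0.2 -1.1 -0.3] 12.1
-0.181 -0.1808 [-0.1 -1.8  1.1] 12.35
-0.1795 -0.1793 [ 0.8 -1.9  0.9] 12.6
-0.178 -0.1777 [-0.1 -1.3  1.1] 12.85
-0.1765 -0.1763 [-0.3 -2.2  2.2] 13.1
-0.175 -0.1747 [ 0.1 -2.1  1.3] 13.35
-0.1735 -0.1732 [-0.7 -1.6  0.1] 13.6
-0.172 -0.1717 [-0.8 -2.1  0.3] 13.85
-0.1705 -0.1702 [-0.8 -2.4  0.7] 14.1
-0.169 -0.1687 [-0.7 -1.7  0.8] 14.35
-0.1675 -0.1672 [-0.7 -1.4  0.7] 14.6
-0.166 -0.1657 [-1.5 -2.2 -0.3] 14.85
-0.1645 -0.1642 [-0.9 -1.5  0.6] 15.1
```

```bash
python3 - <<'E'
from h import *
y=-.1645
F=[]
while y<-.1545:
    y+=.001
    manip.servo_line([.487,y,.054],vel=.02); f=manip.current_force(); p=manip.current_tool_pos()
    print(round(y,4),p[1].round(4),f.round(1),round(manip.current_clock(),2))
    F.append(abs(f[1]))
    if F[-1]>5 or (y>-.158 and max(F[-3:])<.9): break
cv2.imwrite("pics/t1.png",cv2.resize(viewer.get_image("top")[205:300,200:368,::-1],None,fx=4.7,fy=4.7,interpolation=cv2.INTER_CUBIC))
E
```

```text
-0.1635 -0.1634 [-1.1 -2.5  0.4] 15.35
-0.1625 -0.1624 [-1.4 -2.7  0.2] 15.6
-0.1615 -0.1613 [-0.6 -2.1  0.1] 15.85
-0.1605 -0.16 [-1.9 -1.   0.3] 16.1
-0.1595 -0.159 [-0.5 -0.   0.1] 16.35
-0.1585 -0.1579 [-0.  -0.4 -0.4] 16.6
-0.1575 -0.1571 [-0.1  1.1  0.3] 16.85
-0.1565 -0.1563 [ 0.7 -1.   0.4] 17.1
-0.1555 -0.1554 [-0.4 -0.6 -0.1] 17.35
-0.1545 -0.1544 [-0.2 -0.2 -0.8] 17.6
```

Same signature as at the fourth notch, offset by 45 mm, so the pin has dropped into the third. I'll retreat and check.

```bash
python3 - <<'E'
from h import *
manip.servo_line([.487,-.185,.054],vel=.1); manip.servo_line([.487,-.185,.20],vel=.2)
manip.servo_line([.44,-.30,.20],vel=.25)
t=cv2.resize(viewer.get_image("top")[205:300,200:368,::-1],None,fx=4.7,fy=4.7,interpolation=cv2.INTER_CUBIC)
s=viewer.get_image("side")[:,:,::-1]; cv2.imwrite("pics/t2.png",t)
cv2.imwrite("pics/s2.png",cv2.resize(s[200:310,260:380],None,fx=5,fy=5,interpolation=cv2.INTER_CUBIC)); print(manip.current_clock())
E
```

```text
19.7417
```

View pics/t2.png

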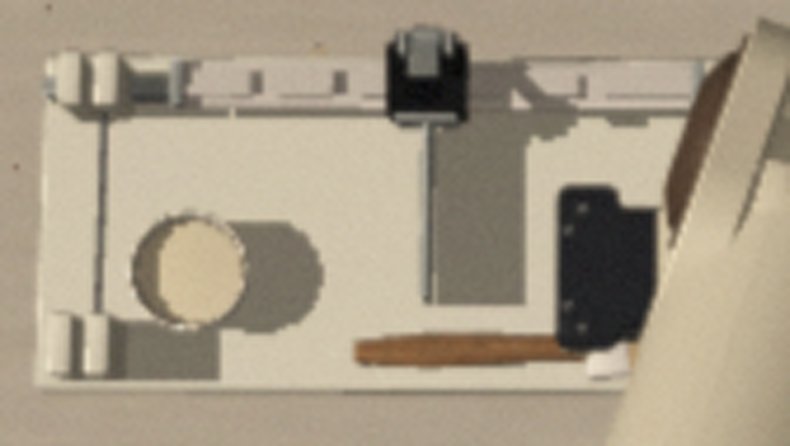

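View pics/s2.png

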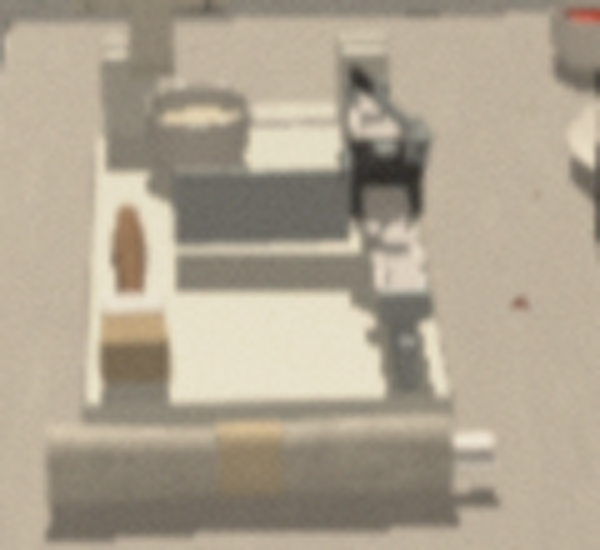

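The saddle is now at crop x≈427 (it was 532), about 57 mm along at y≈-0.134, and the board hasn't moved. The side crop shows the lever still raised, its tip near (357,72).

```bash
python3 - <<'E'
from h import *
for c in((350,68),(357,80),(425,140)):
    e,d=ray("side",(260+(c[0]+.5)/5-.5,200+(c[1]+.5)/5-.5)); print(e+d*(-.134-e[1])/d[1])
for c in((387,95),(427,95),(468,95)): print(onz("top",(200+c[0]/4.7-.4,205+c[1]/4.7-.4),.084))
manip.servo_line([.53,-.20,.20],vel=.2); manip.servo_line([.53,-.134,.165],vel=.2)
manip.servo_line([.541,-.134,.148],vel=.08); manip.sleep(.2)
print(manip.current_force().round(1),manip.current_tool_pos(),manip.current_clock())
E
```

```text
[ 0.54827249 -0.134       0.13131929]
[ 0.55218712 -0.134       0.1240959 ]
[ 0.59049063 -0.134       0.0871576 ]
[ 0.55357468 -0.11221942  0.084     ]
[ 0.55370008 -0.13388081  0.084     ]
[ 0.55382861 -0.15608272  0.084     ]
[ 0.9 -0.4  0.4] [ 0.54107541 -0.13404548  0.14819193] 21.6917
```

```bash
python3 - <<'E'
from h import *
f0=manip.current_force()
for th in list(np.arange(.85,.04,-.09))+[.03,0,-.02,-.04,-.06,-.08]:
    p=[.582-.056*np.cos(th)+.006,-.134,.0945+.055*np.sin(th)]
    manip.servo_line(p,vel=.03); f=manip.current_force()-f0
    print(round(th,2),np.round(p,4),manip.current_tool_pos().round(4),f.round(1),round(manip.current_clock(),2))
    if f[2]>18: break
E
```

```text
0.85 [ 0.551  -0.134   0.1358] [ 0.551  -0.1339  0.1357] [-0.6  0.  -1.1] 22.37
0.76 [ 0.5474 -0.134   0.1324] [ 0.5476 -0.134   0.1327] [0.2 1.3 1. ] 22.68
0.67 [ 0.5441 -0.134   0.1287] [ 0.5438 -0.134   0.1285] [0.2 0.2 1.7] 23.0
0.58 [ 0.5412 -0.134   0.1246] [ 0.5406 -0.134   0.1243] [-0.5 -0.5  1.2] 23.32
0.49 [ 0.5386 -0.134   0.1204] [ 0.5379 -0.134   0.12  ] [-1.5  0.3  0.6] 23.63
0.4 [ 0.5364 -0.134   0.1159] [ 0.5362 -0.134   0.1157] [-1.9  0.9  0.1] 23.95
0.31 [ 0.5347 -0.134   0.1113] [ 0.5347 -0.134   0.1111] [-1.1  1.1  0.3] 24.27
0.22 [ 0.5333 -0.134   0.1065] [ 0.5334 -0.134   0.1063] [-0.9  0.3  0.7] 24.58
0.13 [ 0.5325 -0.134   0.1016] [ 0.5325 -0.134   0.1014] [-1.3  0.3 -0.5] 24.9
0.03 [ 0.532  -0.134   0.0961] [ 0.532  -0.134   0.0958] [-1.2 -0.2 -0.5] 25.23
0 [ 0.532  -0.134   0.0945] [ 0.5321 -0.134   0.0948] [-2.   1.4  4.4] 25.48
-0.02 [ 0.532  -0.134   0.0934] [ 0.5321 -0.134   0.0944] [-5.2  0.5 10.6] 25.73
-0.04 [ 0.532  -0.134   0.0923] [ 0.5322 -0.134   0.0941] [-7.2  1.4 18.8] 25.98
```

```bash
python3 - <<'E'
from h import *
manip.servo_line([.532,-.134,.18],vel=.1); manip.servo_line([.44,-.30,.22],vel=.2)
t=cv2.resize(viewer.get_image("top")[205:300,200:368,::-1],None,fx=4.5,fy=4.5,interpolation=cv2.INTER_CUBIC)[:300]
s=cv2.resize(viewer.get_image("side")[200:260,260:420,::-1],(756,284),interpolation=cv2.INTER_CUBIC)
cv2.imwrite("pics/f.png",np.vstack([t,s])); print(manip.current_clock())
E
```

```text
28.225
```

View pics/f.png

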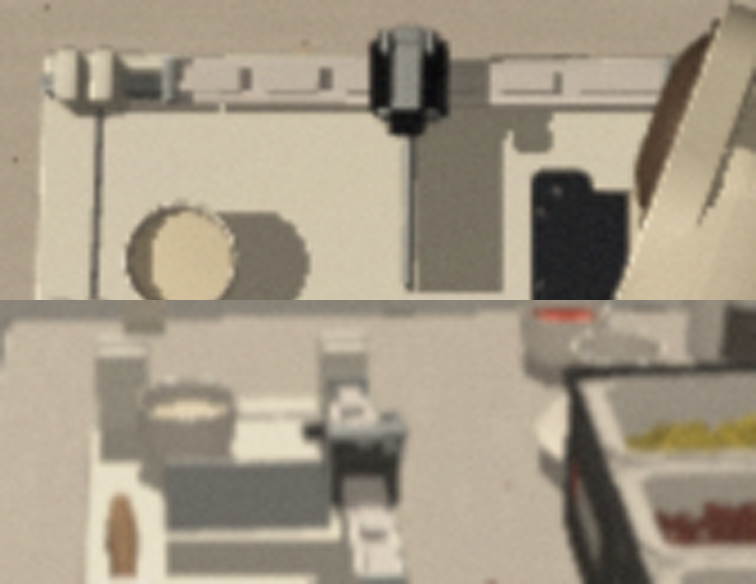

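The lever lies flat in both views, at top (405,90) and side (350,433). The stop is still in place and the hand is clear.

```bash
python3 -c "
from bench import manip
print(manip.hand_in())"
```

```text
the job is handed in; nothing more can be done
None
```

The length stop is in the third notch with its lever pressed flat. The board and the things round it look undisturbed and the hand is clear. I handed the job in at about 28 s, but no verdict came back.

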